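# Jam jar on its drip dish

## Task

Set out the jam on the windowsill: first lay the oblong porcelain dish in the middle of the wooden board, its long sides parallel to the board's long sides, and let go of it. Then stand the short jam jar upright in the middle of that dish. Set both down rather than dropping them, and leave the tall jam jar where it stands.

Things in the scene. Friction and masses are not known exactly. Their poses are not given: they have to be found in the camera images.
- dish_center (a point): Oblong white porcelain dish, loose, flat on the sill (z = 0): 62 mm (its x) by 120 mm (its y), 16 mm high, vertical sides, 0.2 kg; grasp across the 62 mm. This point: its centre, 8 mm above its underside. Flat floor 12 mm above the underside, open at the long sides; a lip 8 mm wide rises 4 mm above it at each short end. Not the round white dish, 90 mm wide.
- jar_center (a point): Short closed amber-glass jam jar, paper label, flat steel lid; loose, upright on the sill, round, 50 mm across, 62 mm high (48 mm of straight glass wall, then a lid 48 mm across), 0.16 kg. This point: its centre, half-way up, 31 mm above its underside; z is up along the jar.
- tall_jar_center (a point): The tall jam jar, of the same make as the short one, 64 mm across and 118 mm high, standing loose on the sill: not wanted, to be left alone. This point is its centre, half-way up.
- board: Flat wooden board fixed on the sill, 160 mm (its x) by 220 mm (its y, the long sides), 12 mm thick. The origin is the centre of its underside, on the sill; its top is 12 mm above. z is up.
Things that resemble listed ones, but are neither listed nor needed, are in the scene too. What is shaped like the part that bears dish_center but purple is not meant.

How it is judged:
By the outcome, as a careful person would: the job done as asked, in the order asked, and still so for the second after the job is handed in, with the robot touching nothing.
It also fails if it takes over 64 s, if anything falls off the work surface, if the arm or the gripper's body presses on something with over 40 N, if the wrist force passes 120 N, or if a joint passes its speed limit or range.

## Robot

A 6-joint arm with a two-finger parallel gripper is mounted at the origin on the work surface. World frame = base frame: x ahead of the robot, y to its left, z up, the work surface at z = 0. Lengths are in m, angles in rad, forces in N, time in s.
With the tool pointing down it reaches from about 0.35 to 0.775 m from the base axis. Payload 7.3 kg.
Tool frame: the origin (TCP) lies at the very end of the fingers, on their centre line; the grasp point (between the pads) lies 19 mm behind it (robot.tcp_to_grasp is the distance from the TCP to the grasp point, in m); z points along the fingers, y is the direction in which the jaws open and shut (so a half turn about z gives the same grasp; the last joint's range is limited). The gripper opens to 92 mm and grips with 3 to 60 N. Pads are 19 mm wide; open, the fingers measure 130 mm over their backs; the gripper's body (75 mm by 190 mm) begins 47 mm behind the grasp point.
Start: joints at [-1.388, 0.342, 1.524, -0, 1.275, -0.146], TCP at [0.17, -0.497, 0.227] pointing down, gripper open.
Joint ranges: [-2.53, 2.53], [-0.77, 2.02], [0.04, 2.7], [-1, 4.14], [0.28, 2.66], [-3.11, 3.11]. Speed limits (rad/s): [2.57, 2.57, 3.14, 3.14, 3.14, 3.14].

## Interface

Orientations are given as [roll, pitch, yaw] about the fixed x, y, z axes, in that order (R = Rz(yaw) Ry(pitch) Rx(roll)).
In Python, from cell import robot, eyes, finder gives the robot as it stands. The module is installed in compiled form; this text tells all that it offers.
- The arm moves only by the tool move_arm, never from a script. Its argument "motion" is a list of rows, each a list of 7 numbers: the closure in counts, from 0 (fully open) to 255 (shut), then the shift along the tool's x, y, z normalised to -1 to 1, where 1 is 0.02 m, then the turn, a rotation vector about the tool's x, y, z normalised to -1 to 1, where 1 is 6 degrees. In form: [[claw, x, y, z, ax, ay, az], ...]. A call has 1 to 12 rows; each row shifts and turns the commanded pose from where the row before left it, along the tool's axes as they then stand; what a row does not reach is not made up. A row lasts 1/8 s, in which the tool goes at most 62.5 mm and 10.7 degrees, less where a joint would pass 70% of its speed; a pose out of reach is approached as far as the arm can. A call with a number of a shift or a turn outside -1 to 1 is refused whole. A call with a gripper value outside its range is refused whole. The fingers move at their own pace and stop on an object; "newtons" is the grip in N (left out, the last holds). Time passes only in rows, so rows that do not move let the fingers close. It gives the time, the measured TCP pose, the force and the opening at its end, in the units of the state.
- robot.observe(): the state, without advancing time (a new reading comes with each control period).
- eyes.read_camera(name): name is "side" or "top"; returns (picture, depth): 400x640x3 uint8, red, green, blue; 400x640 float32, m along the optical axis (not along the pixel's ray), 0 where there is no reading.
- eyes.calibration(name): a dict with "K" (3x3 intrinsics, pixels), "k1" (the pictures are not rectified: a ray, as slopes to the right and down, at radius r is drawn at 1 + k1 r^2 times it, then the intrinsics apply), "position" and "orientation" of the camera in the world. Camera axes: x right, y up, looking along -z (the intrinsics and any distortion apply to the point x, -y, -z); pixel columns grow to the right and rows downward; lengths in m; the calibration is good to about 2 mm. A picture is of the moment at which its call begins. calibration takes no time and is no camera call.
- robot.hand_in(): hands the job in, once; it reports no verdict.
Trained networks look in the newest picture that a camera, given by its name, has taken for a name from the list of things; names that differ only in an ending like _2 or _b are one class to them, and where a whole thing is asked for, a point or a joint stands for the part that bears it (a point fixed in the world has none). Each returns a list of dicts, best first, with "p" (0 to 1); they miss things now and then, are a little off and sometimes report something else, mostly with a low value. They report only what shows in the picture. A call takes as long as a camera call. They do not tell look-alikes from the thing itself.
- finder.recognise(camera, label): "centre" ([x, y, z] in m, in the coordinates of the camera as it stood for that picture, good to about 4 mm: the middle of the surface that is visible of it).
- finder.place_of(camera, label): "centre" ([x, y, z] in m, in the coordinates of the camera as it stood for that picture, good to about 4 mm: a listed point, or the origin of a listed thing).
The state is a dict: "time": time; "qpos": joint angles; "qvel": joint speeds; "joint_efforts": joint torques, N m; "tool_pos": TCP position; "tool_rot": TCP orientation; "contact_force": force on the tool from outside, world axes, zero at the start; "torque": the same for the moment, N m; "opening": finger opening in m.
Only numpy, scipy, OpenCV 4.12 (cv2) and the standard library are available. Lean on these libraries where they do the work, as an engineer would, in place of code of your own. Each camera call takes 0.05 s, during which the arm holds its last target. There are 200 camera calls.

## Working session

There is one attempt and no reset: what is moved stays moved. The work goes in short steps, Python scripts to look and compute and a tool call to move; the robot and the scene stay as the last step left them, time stands still between calls to the robot, and variables do not carry over. Pictures are saved under pics/ and viewed, and the job is handed in when it is done.

Besides the shell and the picture viewer there is one more tool, called after "Emit:" in YAML: its name, and indented under it one key for each argument. move_arm: Moves the arm, as the interface text tells. Its arguments: {"type":"object","properties":{"motion":{"type":"array"},"newtons":{"type":"number"}},"required":["motion"]}

```bash
mkdir -p pics; cat > h.py <<'E'
import numpy as np, cv2
from cell import robot, eyes, finder
from scipy.spatial.transform import Rotation as R
def cam(n):
    c=eyes.calibration(n); o=np.array(c["orientation"],float)
    M=o if o.shape==(3,3) else (R.from_euler('xyz',o).as_matrix() if o.size==3 else None)
    return c,M,np.array(c["position"])
def w(n,p):
    c,M,t=cam(n); return M@np.array(p)+t
def cloud(n,d):
    c,M,t=cam(n);K=np.array(c["K"]);v,u=np.mgrid[:400,:640]
    pts=np.stack([u,v],-1).reshape(-1,1,2).astype(float)
    s=cv2.undistortPoints(pts,K,np.array([c["k1"],0,0,0,0.])).reshape(400,640,2)
    P=np.stack([s[...,0]*d,-s[...,1]*d,-d],-1)
    return P@M.T+t
def px(n,X):
    c,M,t=cam(n);p=(np.array(X)-t)@M; p=p*[1,-1,-1]
    return cv2.projectPoints(p.reshape(-1,1,3),np.zeros(3),np.zeros(3),np.array(c["K"]),np.array([c["k1"],0,0,0,0.]))[0].reshape(-1,2)
E
python3 - <<'E'
from h import *
for n in("side","top"):
    p,d=eyes.read_camera(n); cv2.imwrite(f"pics/{n}0.png",p[...,::-1]); c=eyes.calibration(n); print(n,c)
    np.savez(f"{n}0.npz",p=p,d=d)
    for l in("dish_center","jar_center","tall_jar_center","board"):
        for f in finder.place_of(n,l):
            X=w(n,f["centre"]); print(n,l,round(f["p"],2),X.round(3),px(n,X).round(0))
print(robot.observe())
E
```

```text
side {'K': array([[517.21768156,   0.        , 322.06778803],
       [  0.        , 517.21768156, 196.18754567],
       [  0.        ,   0.        ,   1.        ]]), 'k1': -0.10012735348121386, 'position': array([0.21774786, 0.83877565, 0.95958797]), 'orientation': array([ 0.80048109,  0.00750316, -2.87571903])}
side dish_center 0.73 [ 0.509 -0.023 -0.001] [[303. 219.]]
side dish_center 0.72 [ 0.306 -0.403  0.006] [[405. 140.]]
side dish_center 0.67 [ 0.445 -0.311  0.007] [[353. 151.]]
side jar_center 0.6 [ 0.611 -0.318  0.031] [[299. 134.]]
side tall_jar_center 0.74 [0.592 0.334 0.053] [[214. 315.]]
side board 0.8 [ 0.51  -0.022  0.002] [[303. 218.]]
top {'K': array([[513.40168765,   0.        , 319.41407505],
       [  0.        , 513.40168765, 199.78218127],
       [  0.        ,   0.        ,   1.        ]]), 'k1': -0.08910124270673685, 'position': array([ 0.17682449, -0.04535172,  1.49790087]), 'orientation': array([ 0.19760218,  0.01893183, -1.59738513])}
top dish_center 0.93 [ 0.31  -0.404  0.008] [[451. 252.]]
top dish_center 0.85 [ 0.446 -0.307  0.008] [[415. 207.]]
top dish
[... 201 characters left out ...]
[316. 189.]]
{'time': 0.5, 'qpos': array([-1.38798286e+00,  3.42022890e-01,  1.52412353e+00,  1.73452467e-05,
        1.27538782e+00, -1.45991862e-01]), 'qvel': array([-9.41165687e-07, -1.49514958e-04, -1.71253998e-03,  4.84239216e-04,
       -1.17181459e-03, -9.45783199e-04]), 'joint_efforts': array([-1.48886622e-03, -4.30814624e+01, -2.44309294e+01,  7.17580318e-02,
        4.89178905e-02, -1.56857294e-05]), 'tool_pos': array([ 0.16956159, -0.49687737,  0.22672039]), 'tool_rot': array([ 3.14153245e+00, -7.91972860e-06,  3.28800283e-01]), 'contact_force': array([ 0.0559511 , -0.52661638, -0.29064746]), 'torque': array([-0.00359228,  0.03782167,  0.05345671]), 'opening': 0.09204541997505244}
```

View pics/side0.png

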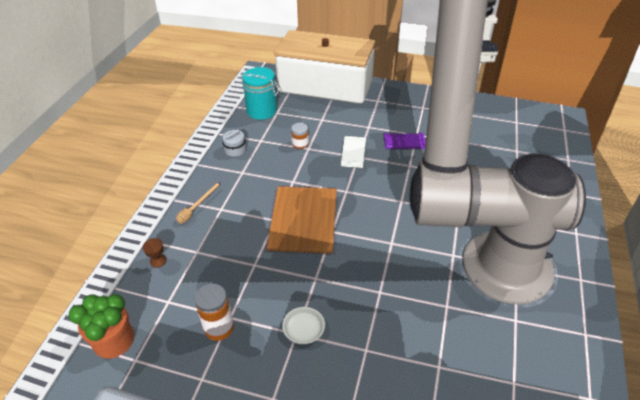

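View pics/top0.png

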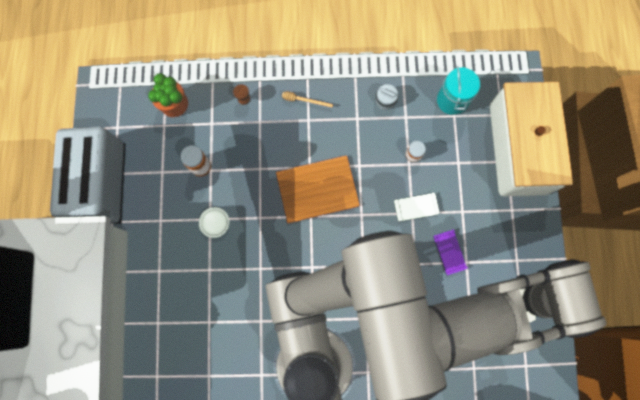

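```bash
cat >> h.py <<'E'
def onplane(n,uv,z):
    c,M,t=cam(n)
    s=cv2.undistortPoints(np.array(uv,float).reshape(-1,1,2),np.array(c["K"]),np.array([c["k1"],0,0,0,0.])).reshape(-1,2)
    r=np.c_[s[:,0],-s[:,1],-np.ones(len(s))]@M.T
    return t+r*((z-t[2])/r[:,2])[:,None]
def rect(n,mask,z):
    cn=max(cv2.findContours(mask.astype(np.uint8),cv2.RETR_EXTERNAL,cv2.CHAIN_APPROX_NONE)[0],key=cv2.contourArea)
    X=onplane(n,cn.reshape(-1,2),z)[:,:2]
    (c,s,a)=cv2.minAreaRect((X*1000).astype(np.float32)); b=cv2.boxPoints((c,s,a))
    e=[b[1]-b[0],b[2]-b[1]]; l=max(e,key=np.linalg.norm)
    return np.round(np.array(c)/1000,4),np.round(s,1),round(float(np.degrees(np.arctan2(l[1],l[0]))%180),1)
def near(n,X,r):
    q=px(n,X)[0]; v,u=np.mgrid[:400,:640]; return np.hypot(u-q[0],v-q[1])<r
E
python3 - <<'E'
from h import *
ims=[]
for n in("side","top"):
    f=np.load(n+"0.npz");p,d=f["p"],f["d"];h=cv2.cvtColor(p,cv2.COLOR_RGB2HSV);C=cloud(n,d)
    w_=(h[...,1]<50)&(h[...,2]>150)&near(n,[.445,-.31,.01],30)
    print(n,"dish",rect(n,w_,.016), C[w_].mean(0).round(4),np.ptp(C[w_],axis=0))
    b=(h[...,0]<22)&(h[...,1]>110)&near(n,[.51,-.02,.01],60)
    print(n,"board",rect(n,b,.012),np.median(C[b],0).round(4))
    j=near(n,[.61,-.318,.04],25)&(C[...,2]>.057)&(C[...,2]<.07)
    print(n,"jar lid",j.sum(),C[j].mean(0).round(4),((C[j].max(0)+C[j].min(0))/2).round(4),np.ptp(C[j],axis=0).round(3))
    c=[]
    for X in([.445,-.31,.01],[.61,-.318,.03]):
        u,v=px(n,X)[0].astype(int);c.append(cv2.resize(p[v-32:v+32,u-40:u+40,::-1],(400,300),interpolation=cv2.INTER_CUBIC))
    ims.append(np.hstack(c))
cv2.imwrite("pics/crop1.png",np.vstack(ims))
# obstacles heights
for y0,y1 in[(-.45,-.2),(-.2,.15)]:
    C=cloud("top",np.load("top0.npz")["d"]).reshape(-1,3);m=(C[:,0]>.35)&(C[:,0]<.75)&(C[:,1]>y0)&(C[:,1]<y1)&(C[:,2]>.03);print(m.sum(),C[m].min(0),C[m].max(0))
E
```

```text
side dish (array([ 0.4523, -0.3082]), array([159.8, 265.4]), 110.0) [ 0.447  -0.3235  0.0054] [0.17615267 0.2680034  0.02857744]
side board (array([ 0.5075, -0.0153]), array([158.4, 223.3]), 101.8) [ 0.5061 -0.0062  0.0096]
side jar lid 118 [ 0.6066 -0.3137  0.06  ] [ 0.6066 -0.3139  0.0611] [0.048 0.047 0.008]
top dish (array([ 0.4482, -0.3166]), array([160.3, 164.4]), 136.2) [ 0.4559 -0.3161  0.0153] [0.3602591  0.35696997 1.50776737]
top board (array([ 0.5097, -0.0193]), array([160.9, 219.2]), 102.0) [ 0.5081 -0.0199  0.0124]
top jar lid 165 [ 0.6082 -0.3123  0.0624] [ 0.6075 -0.3126  0.0632] [0.044 0.044 0.012]
561 [ 0.58430616 -0.44985966  0.03015946] [ 0.74991356 -0.28870444  0.14163984]Traceback (most recent call last):
  File "<stdin>", line 18, in <module>
    return umr_minimum(a, axis, None, out, keepdims, initial, where)
ValueError: zero-size array to reduction operation minimum which has no identity
```

View pics/crop1.png

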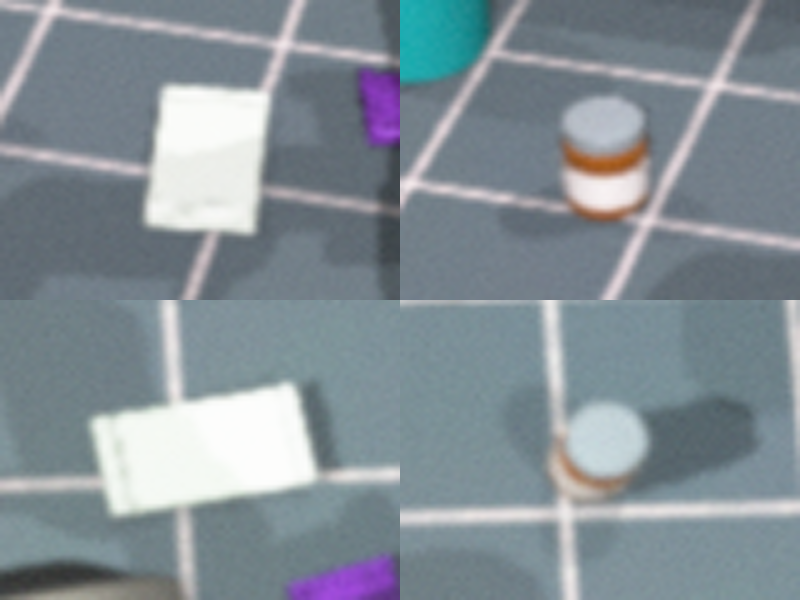

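The white oblong with end lips at top (417,207), side (353,151) is the dish: purple (451,252) and round (214,222) are excluded. The amber labelled short jar is at top (417,151), side (300,135), as opposed to the grey pot (387,95) and the tall jar (197,161). The grout merged into the dish mask, so I'll redo it with an opening.

```bash
python3 - <<'E'
from h import *
for n in("side","top"):
    f=np.load(n+"0.npz");p,d=f["p"],f["d"];h=cv2.cvtColor(p,cv2.COLOR_RGB2HSV);C=cloud(n,d)
    for th in(170,190):
        m=((h[...,1]<50)&(h[...,2]>th)&near(n,[.445,-.31,.01],32)).astype(np.uint8)
        m=cv2.morphologyEx(m,cv2.MORPH_OPEN,np.ones((7,7),np.uint8))
        print(n,"dish",rect(n,m,.016),rect(n,m,.012), np.median(C[m>0],0).round(4))
    for m in [near(n,[.605,-.313,.06],4)]: print("lid z",np.median(C[m],0))
o=robot.observe();print(o["tool_rot"])
E
```

```text
side dish (array([ 0.4426, -0.3024]), array([ 64. , 140.1]), 98.8) (array([ 0.4436, -0.3072]), array([ 64.3, 140.7]), 98.8) [ 0.4441 -0.3082  0.0096]
side dish (array([ 0.443, -0.302]), array([ 62.1, 138.2]), 99.1) (array([ 0.444 , -0.3069]), array([ 62.4, 138.8]), 99.1) [ 0.444  -0.3078  0.0097]
lid z [ 0.6058515  -0.31367521  0.0594638 ]
top dish (array([ 0.4455, -0.3083]), array([ 69.2, 126.5]), 98.8) (array([ 0.4462, -0.309 ]), array([ 69.4, 126.8]), 98.8) [ 0.4454 -0.3092  0.0121]
top dish (array([ 0.4461, -0.3082]), array([ 66.4, 124.8]), 97.7) (array([ 0.4469, -0.3089]), array([ 66.5, 125.2]), 97.7) [ 0.4456 -0.3091  0.0124]
lid z [ 0.60521455 -0.31318491  0.06244248]
[ 3.14153245e+00 -7.91972860e-06  3.28800283e-01]
```

Emit:
move_arm:
  motion:
    - [0, 0.95, -0.26, 0, 0, 0, 0]
    - [0, 0.95, -0.26, 0, 0, 0, 0]
    - [0, 0.95, -0.26, 0, 0, 0, 0]
    - [0, 0.95, -0.26, 0, 0, 0, 0]
    - [0, 0.95, -0.26, 0, 0, 0, 0]
    - [0, 0.95, -0.26, 0, 0, 0, 0]
    - [0, 0.95, -0.26, 0, 0, 0, 0]
    - [0, 0.95, -0.26, 0, 0, 0, 0]
    - [0, 0.95, -0.26, 0, 0, 0, 0]
    - [0, 0.95, -0.26, 0, 0, 0, 0]
    - [0, 0.95, -0.26, 0, 0, 0, 0]
    - [0, 0.95, -0.26, 0, 0, 0, 0]

```text
time: 2.0
tool_pos: [0.3664, -0.363, 0.2268]
tool_rot: [3.142, -0.0, 0.329]
contact_force: [-0.0, -0.7, -0.3]
opening: 0.0918
```

Emit:
move_arm:
  motion:
    - [0, 0.95, -0.26, 0, 0, 0, 0]
    - [0, 0.95, -0.26, 0, 0, 0, 0]
    - [0, 0.95, -0.26, 0, 0, 0, 0]
    - [0, 0.95, -0.26, 0, 0, 0, 0]
    - [0, 0.95, -0.26, 0, 0, 0, 0]
    - [0, 0, 0, 0, 0, 0, -1]
    - [0, 0, 0, 0, 0, 0, -1]
    - [0, 0, 0, 0, 0, 0, -1]
    - [0, 0, 0, 0, 0, 0, -1]
    - [0, 0, 0, 0, 0, 0, -1]
    - [0, 0, 0, 0, 0, 0, -1]
    - [0, 0, 0, 0, 0, 0, -1]

```text
time: 3.5
tool_pos: [0.4473, -0.3086, 0.2267]
tool_rot: [3.142, 0.0, 1.065]
contact_force: [0.5, 0.9, 0.1]
opening: 0.0922
```

Emit:
move_arm:
  motion:
    - [0, 0, 0, 0.5, 0, 0, -1]
    - [0, 0, 0, 1, 0, 0, -1]
    - [0, 0, 0, 1, 0, 0, -1]
    - [0, 0, 0, 1, 0, 0, -1]
    - [0, 0, 0, 1, 0, 0, -1]
    - [0, 0, 0, 1, 0, 0, -1]
    - [0, 0, 0, 0.5, 0, 0, -0.3]
    - [0, 0, 0, 0, 0, 0, 0]
    - [0, 0, 0, 0, 0, 0, 0]

```text
time: 4.62
tool_pos: [0.4472, -0.3092, 0.1074]
tool_rot: [3.141, 0.001, 1.72]
contact_force: [-0.0, 0.1, -0.6]
opening: 0.0921
```

```bash
cat >> h.py <<'E'
def go(x,y,z,yawdeg):
    o=robot.observe();M=R.from_euler('xyz',o["tool_rot"]).as_matrix()
    print("t",o["time"],"pos",o["tool_pos"].round(4),"rot",np.degrees(o["tool_rot"]).round(2),"open",round(o["opening"],4),"F",o["contact_force"].round(1))
    print("shift units",(M.T@(np.array([x,y,z])-o["tool_pos"])/.02).round(2),"az",((np.degrees(o["tool_rot"][2])-yawdeg+180)%360-180)/6)
E
python3 - <<'E'
from h import *
go(.4455,-.308,.004,98.5)
for n in("top","side"):
    p,d=eyes.read_camera(n); cv2.imwrite(f"pics/{n}1.png",p[...,::-1])
C=cloud("top",np.load("top0.npz")["d"]).reshape(-1,3)
m=(abs(C[:,0]-.606)<.2)&(abs(C[:,1]+.313)<.17)&(C[:,2]>.04)
a,b=C[m],np.round(C[m][:,:2]/.03)
for k in np.unique(b,axis=0): print(k*.03,a[(b==k).all(1)][:,2].max().round(2),end=';')
E
```

```text
t 4.625 pos [ 0.4472 -0.3092  0.1074] rot [1.7995e+02 7.0000e-02 9.8570e+01] open 0.0921 F [-0.   0.1 -0.6]
shift units [ 0.08 -0.08  5.17] az 0.012037816215941652
[ 0.6  -0.33] 0.07;[ 0.6 -0.3] 0.07;[ 0.63 -0.33] 0.07;[ 0.63 -0.3 ] 0.07;[ 0.72 -0.48] 0.13;[ 0.72 -0.45] 0.14;[ 0.72 -0.42] 0.14;[ 0.75 -0.48] 0.14;[ 0.75 -0.45] 0.14;[ 0.75 -0.42] 0.14;[ 0.75 -0.39] 0.14;[ 0.75 -0.27] 0.05;[ 0.75 -0.24] 0.06;[ 0.75 -0.21] 0.06;[ 0.78 -0.48] 0.14;[ 0.78 -0.45] 0.14;[ 0.78 -0.42] 0.14;[ 0.78 -0.39] 0.14;[ 0.78 -0.27] 0.06;[ 0.78 -0.24] 0.07;[ 0.78 -0.21] 0.07;[ 0.81 -0.48] 0.14;[ 0.81 -0.45] 0.14;[ 0.81 -0.42] 0.14;[ 0.81 -0.39] 0.14;[ 0.81 -0.27] 0.06;[ 0.81 -0.24] 0.06;[ 0.81 -0.21] 0.07;
```

View pics/side1.png

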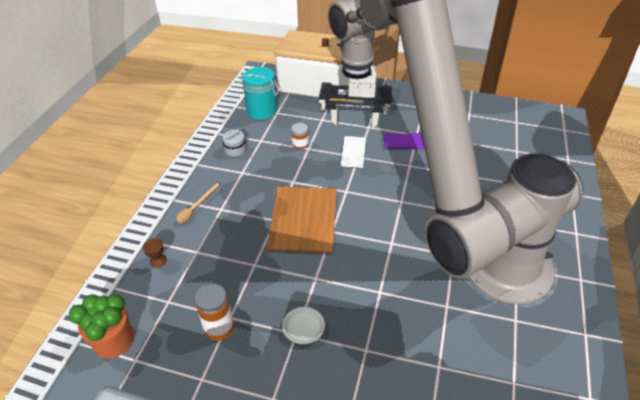

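The side view shows the gripper above the dish (353,151) with the jaws aligned across it. I'll descend and grip.

Emit:
move_arm:
  motion:
    - [0, 0.08, -0.08, 1, 0, 0, 0]
    - [0, 0, 0, 1, 0, 0, 0]
    - [0, 0, 0, 1, 0, 0, 0]
    - [0, 0, 0, 1, 0, 0, 0]
    - [0, 0, 0, 0.6, 0, 0, 0]
    - [0, 0, 0, 0.5, 0, 0, 0]
    - [0, 0, 0, 0, 0, 0, 0]
    - [0, 0, 0, 0, 0, 0, 0]

```text
time: 5.72
tool_pos: [0.4452, -0.3079, 0.0053]
tool_rot: [3.141, 0.001, 1.722]
contact_force: [-0.1, -0.4, 0.1]
opening: 0.0916
```

Emit:
move_arm:
  motion:
    - [120, 0, 0, 0, 0, 0, 0]
    - [120, 0, 0, 0, 0, 0, 0]
    - [120, 0, 0, 0, 0, 0, 0]
    - [120, 0, 0, 0, 0, 0, 0]
    - [120, 0, 0, 0, 0, 0, 0]
    - [120, 0, 0, 0, 0, 0, 0]
    - [120, 0, 0, 0, 0, 0, 0]
    - [120, 0, 0, 0, 0, 0, 0]
  newtons: 25

```text
time: 6.72
tool_pos: [0.445, -0.3077, 0.0049]
tool_rot: [3.141, 0.0, 1.722]
contact_force: [0.5, 0.3, 3.5]
opening: 0.0613
```

Emit:
move_arm:
  motion:
    - [120, 0, 0, -0.3, 0, 0, 0]
    - [120, 0, 0, -0.7, 0, 0, 0]
    - [120, 0, 0, -1, 0, 0, 0]
    - [120, 0, 0, -1, 0, 0, 0]
    - [120, 0, 0, -1, 0, 0, 0]
    - [120, 0, 0, 0, 0, 0, 0]
    - [120, 0, 0, 0, 0, 0, 0]

```text
time: 7.6
tool_pos: [0.4445, -0.3073, 0.0844]
tool_rot: [-3.141, -0.0, 1.722]
contact_force: [-0.4, -0.6, -1.9]
opening: 0.0615
```

```bash
python3 - <<'E'
from h import *
go(.509,-.018,.085,102)
p,d=eyes.read_camera("side"); u,v=px("side",[.445,-.308,.08])[0].astype(int)
cv2.imwrite("pics/lift.png",cv2.resize(p[v-60:v+60,u-80:u+80,::-1],(640,480)))
E
```

```text
t 7.6 pos [ 0.4445 -0.3073  0.0844] rot [-1.7997e+02 -3.0000e-02  9.8640e+01] open 0.0615 F [-0.4 -0.6 -1.9]
shift units [13.82  5.36 -0.03] az -0.5603538826533642
```

View pics/lift.png

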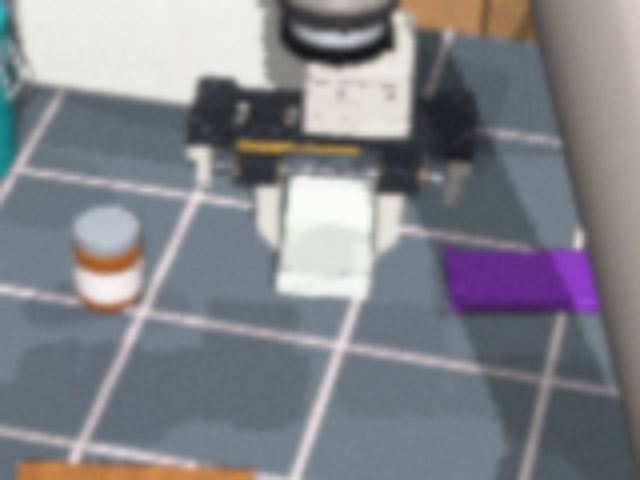

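The dish is held level between the pads. Carry it to the board.

Emit:
move_arm:
  motion:
    - [120, 0.5, 0.19, 0, 0, 0, 0]
    - [120, 0.95, 0.37, 0, 0, 0, 0]
    - [120, 0.95, 0.37, 0, 0, 0, 0]
    - [120, 0.95, 0.37, 0, 0, 0, 0]
    - [120, 0.95, 0.37, 0, 0, 0, 0]
    - [120, 0.95, 0.37, 0, 0, 0, 0]
    - [120, 0.95, 0.37, 0, 0, 0, 0]
    - [120, 0.95, 0.37, 0, 0, 0, 0]
    - [120, 0.95, 0.37, 0, 0, 0, 0]
    - [120, 0.95, 0.37, 0, 0, 0, 0]
    - [120, 0.95, 0.37, 0, 0, 0, 0]
    - [120, 0.95, 0.37, 0, 0, 0, 0]

```text
time: 9.15
tool_pos: [0.4964, -0.0767, 0.0848]
tool_rot: [3.141, 0.0, 1.722]
contact_force: [0.5, 0.0, -1.9]
opening: 0.0614
```

Emit:
move_arm:
  motion:
    - [120, 0.95, 0.37, 0, 0, 0, 0]
    - [120, 0.95, 0.37, 0, 0, 0, 0]
    - [120, 0.95, 0.37, 0, 0, 0, 0]
    - [120, 0, 0, 0.5, 0, 0, -0.3]
    - [120, 0, 0, 0.8, 0, 0, -0.26]
    - [120, 0, 0, 0.7, 0, 0, 0]
    - [120, 0, 0, 0, 0, 0, 0]
    - [120, 0, 0, 0, 0, 0, 0]

```text
time: 10.15
tool_pos: [0.5098, -0.0188, 0.0449]
tool_rot: [3.141, 0.0, 1.78]
contact_force: [0.5, -0.3, -0.8]
opening: 0.0615
```

```bash
python3 - <<'E'
from h import *
go(.509,-.018,.017,102)
for n in("side","top"):
    p,d=eyes.read_camera(n); cv2.imwrite(f"pics/{n}2.png",p[...,::-1])
    np.savez(f"{n}2.npz",p=p,d=d)
p=cv2.imread("pics/side2.png");q=cv2.imread("pics/top2.png")
cv2.imwrite("pics/b2.png",np.hstack([cv2.resize(a[y-60:y+60,x-60:x+60],(400,400),interpolation=cv2.INTER_CUBIC) for a,(x,y) in((p,(303,210)),(q,(318,188)))]))
E
```

```text
t 10.15 pos [ 0.5098 -0.0188  0.0449] rot [1.7999e+02 1.0000e-02 1.0197e+02] open 0.0615 F [ 0.5 -0.3 -0.8]
shift units [ 0.05 -0.03  1.39] az -0.004629776531459129
```

View pics/b2.png

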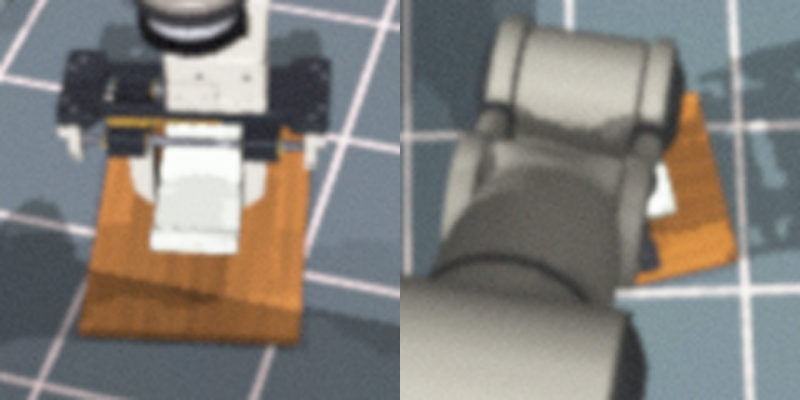

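```bash
python3 - <<'E'
from h import *
a=np.radians(102);u=np.array([np.cos(a),np.sin(a),0]);v=np.array([np.sin(a),-np.cos(a),0]);c=np.array([.5098,-.0188,.040])
# subpixel: crop of near end, seen vs projected edges
p=cv2.imread("pics/side2.png")
im=cv2.resize(p[195:235,280:325],None,fx=14,fy=14,interpolation=cv2.INTER_CUBIC)
for z in(0,.016):
  q=px("side",[c+.06*u+s*.031*v+[0,0,z] for s in(-1,1)])
  q=((q-[280,195]+.5)*14).astype(int);cv2.line(im,tuple(map(int,q[0])),tuple(map(int,q[1])),(0,255,0),1)
cv2.imwrite("pics/near.png",im)
E
```

```text
(no output)
```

View pics/near.png

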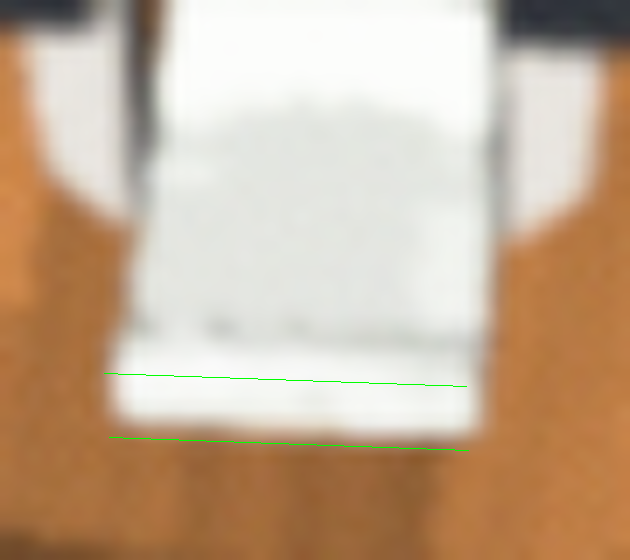

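Emit:
move_arm:
  motion:
    - [120, 0.15, 0, 0.4, 0, 0, 0]
    - [120, 0, 0, 0.4, 0, 0, 0]
    - [120, 0, 0, 0.3, 0, 0, 0]
    - [120, 0, 0, 0.15, 0, 0, 0]
    - [120, 0, 0, 0.05, 0, 0, 0]
    - [120, 0, 0, 0, 0, 0, 0]
    - [120, 0, 0, 0, 0, 0, 0]

```text
time: 11.12
tool_pos: [0.5092, -0.0157, 0.0189]
tool_rot: [3.141, 0.0, 1.78]
contact_force: [0.1, 0.1, -2.1]
opening: 0.0617
```

Emit:
move_arm:
  motion:
    - [120, 0, 0, 0.04, 0, 0, 0]
    - [120, 0, 0, 0.03, 0, 0, 0]
    - [120, 0, 0, 0, 0, 0, 0]

```text
time: 11.5
tool_pos: [0.5089, -0.0157, 0.0173]
tool_rot: [-3.142, 0.0, 1.78]
contact_force: [-0.5, 0.4, -1.9]
opening: 0.0615
```

Emit:
move_arm:
  motion:
    - [120, 0, 0, 0.03, 0, 0, 0]
    - [120, 0, 0, 0.02, 0, 0, 0]
    - [120, 0, 0, 0, 0, 0, 0]

```text
time: 11.88
tool_pos: [0.5091, -0.0157, 0.0168]
tool_rot: [3.141, 0.0, 1.78]
contact_force: [-1.9, -0.3, 5.2]
opening: 0.0615
```

Contact was felt (+5 N), so I'll release gently and lift.

Emit:
move_arm:
  motion:
    - [70, 0, 0, 0, 0, 0, 0]
    - [40, 0, 0, 0, 0, 0, 0]
    - [0, 0, 0, 0, 0, 0, 0]
    - [0, 0, 0, 0, 0, 0, 0]
    - [0, 0, 0, 0, 0, 0, 0]
    - [0, 0, 0, -0.5, 0, 0, 0]
    - [0, 0, 0, -1, 0, 0, 0]
    - [0, 0, 0, -1, 0, 0, 0]
    - [0, 0, 0, -1, 0, 0, 0]
    - [0, 0, 0, -1, 0, 0, 0]
    - [0, 0, 0, -1, 0, 0, 0]
    - [0, 0, 0, 0, 0, 0, 0]

```text
time: 13.38
tool_pos: [0.51, -0.0158, 0.1281]
tool_rot: [3.138, 0.002, 1.78]
contact_force: [-0.3, 0.1, 0.4]
opening: 0.0921
```

```bash
python3 - <<'E'
from h import *
go(.606,-.313,.12,98.5)
E
```

```text
t 13.375 pos [ 0.51   -0.0158  0.1281] rot [1.7979e+02 9.0000e-02 1.0200e+02] open 0.0921 F [-0.3  0.1  0.4]
shift units [-15.53   1.6    0.44] az 0.5837236495839022
```

Emit:
move_arm:
  motion:
    - [0, -0.97, 0.1, 0, 0, 0, 0]
    - [0, -0.97, 0.1, 0, 0, 0, 0]
    - [0, -0.97, 0.1, 0, 0, 0, 0]
    - [0, -0.97, 0.1, 0, 0, 0, 0]
    - [0, -0.97, 0.1, 0, 0, 0, 0]
    - [0, -0.97, 0.1, 0, 0, 0, 0]
    - [0, -0.97, 0.1, 0, 0, 0, 0]
    - [0, -0.97, 0.1, 0, 0, 0, 0]
    - [0, -0.97, 0.1, 0, 0, 0, 0]
    - [0, -0.97, 0.1, 0, 0, 0, 0]
    - [0, -0.97, 0.1, 0, 0, 0, 0]
    - [0, -0.97, 0.1, 0, 0, 0, 0]

```text
time: 14.88
tool_pos: [0.5812, -0.2396, 0.1263]
tool_rot: [3.142, 0.0, 1.78]
contact_force: [-0.3, 0.2, -0.4]
opening: 0.0917
```

Emit:
move_arm:
  motion:
    - [0, -0.97, 0.1, 0, 0, 0, 0]
    - [0, -0.97, 0.1, 0, 0, 0, 0]
    - [0, -0.97, 0.1, 0, 0, 0, 0]
    - [0, -0.97, 0.1, 0, 0, 0, 0]
    - [0, 0, 0, 0, 0, 0, 0]
    - [0, 0, 0, 0, 0, 0, 0]

```text
time: 15.62
tool_pos: [0.6046, -0.3122, 0.126]
tool_rot: [-3.141, -0.001, 1.78]
contact_force: [0.1, -0.2, 0.9]
opening: 0.0917
```

```bash
python3 - <<'E'
from h import *
go(.606,-.313,.011,102)
ims=[]
for n,c in(("side",(303,210)),("top",(318,188))):
    p,d=eyes.read_camera(n); np.savez(f"{n}3.npz",p=p,d=d);h=cv2.cvtColor(p,cv2.COLOR_RGB2HSV);C=cloud(n,d)
    b=(h[...,0]<22)&(h[...,1]>110)&near(n,[.51,-.02,.01],60)
    print(n,"board",rect(n,b,.012))
    m=((h[...,1]<50)&(h[...,2]>150)&near(n,[.51,-.018,.02],27)).astype(np.uint8)
    m=cv2.morphologyEx(m,cv2.MORPH_OPEN,np.ones((5,5),np.uint8))
    print(n,"dish",rect(n,m,.028),rect(n,m,.020),np.median(C[m>0],0).round(4))
    x,y=c;ims.append(cv2.resize(p[y-60:y+60,x-60:x+60,::-1],(400,400),interpolation=cv2.INTER_CUBIC))
    j=near(n,[.606,-.313,.06],25)&(C[...,2]>.055)&(C[...,2]<.07);print("lid",j.sum(),C[j].mean(0) if j.any() else 0)
cv2.imwrite("pics/b3.png",np.hstack(ims)); p=np.load("side3.npz")["p"];cv2.imwrite("pics/g3.png",cv2.resize(p[60:180,220:400,::-1],None,fx=4,fy=4))
E
```

```text
t 15.625 pos [ 0.6046 -0.3122  0.126 ] rot [-1.7997e+02 -5.0000e-02  1.0200e+02] open 0.0917 F [ 0.1 -0.2  0.9]
shift units [-0.06  0.06  5.75] az 0.0004027722296768843
side board (array([ 0.5075, -0.0153]), array([158.4, 223.1]), 101.8)
side dish (array([ 0.5059, -0.0126]), array([ 63., 134.]), 102.0) (array([ 0.5084, -0.0199]), array([ 63.5, 135.2]), 102.0) [ 0.5075 -0.0146  0.0219]
lid 139 [ 0.606189   -0.31295423  0.05945995]
top board (array([ 0.5918, -0.0982]), array([66.2, 36.2]), 57.0)
top dish (array([ 0.5084, -0.0019]), array([133.1, 142.8]), 148.3) (array([ 0.5102, -0.0017]), array([133.8, 143.6]), 148.3) [ 0.3641 -0.0245  0.6608]
lid 0 0
```

View pics/b3.png

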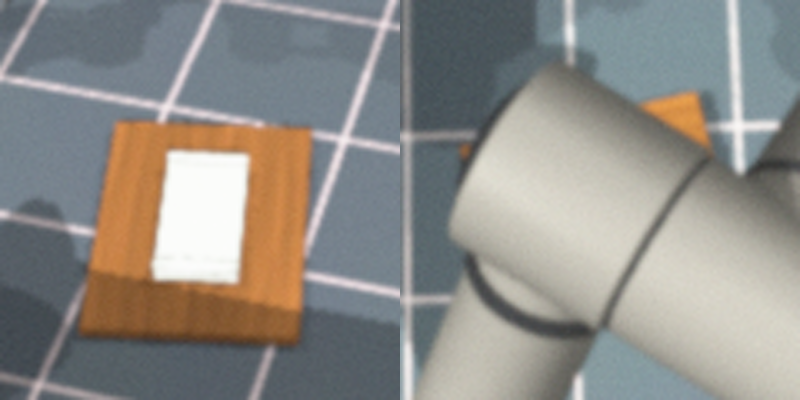

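View pics/g3.png

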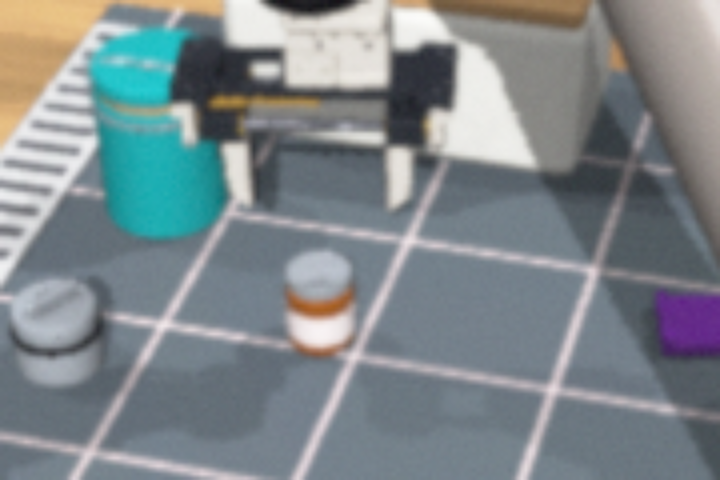

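Dish is released flat on the board in the side view (crop 200,215). I'll fit both outlines in that one camera to check the centring before adding the jar.

```bash
cat >> h.py <<'E'
from scipy.optimize import minimize
def fit(n,mask,sx,sy,z0,z1,x0,hole=None):
    S=8;ys,xs=np.where(mask);a,b=xs.min()-6,ys.min()-6;W,H=xs.max()+6-a,ys.max()+6-b
    obs=cv2.resize(mask[b:b+H,a:a+W].astype(np.float32),None,fx=S,fy=S,interpolation=cv2.INTER_LINEAR)
    def cost(q):
        c,s=np.cos(q[2]),np.sin(q[2])
        P=[[q[0]+c*i*sx/2-s*j*sy/2,q[1]+s*i*sx/2+c*j*sy/2,z] for i in(-1,1) for j in(-1,1) for z in(z0,z1)]
        uv=cv2.convexHull(((px(n,P)-[a,b]+.5)*S).astype(np.float32)).astype(np.int32)
        im=np.zeros(obs.shape,np.float32);cv2.fillConvexPoly(im,uv,1)
        return abs(im-obs).sum()/S**2
    x0=np.array(x0);si=np.array([x0]+[x0+d for d in np.diag([.006,.006,.06])])
    r=minimize(cost,x0,method="Nelder-Mead",options=dict(initial_simplex=si))
    return r.x[:2].round(4),np.degrees(r.x[2]).round(2),r.fun.round(1),int(mask.sum())
def fitboth(n,p):
    h=cv2.cvtColor(p,cv2.COLOR_RGB2HSV)
    k=np.ones((5,5),np.uint8)
    b=((h[...,0]<22)&(h[...,1]>110)&near(n,[.51,-.02,.01],62)).astype(np.uint8)
    cn=max(cv2.findContours(b,0,2)[0],key=cv2.contourArea);B=np.zeros_like(b);cv2.drawContours(B,[cn],0,1,-1)
    print(n,"board",fit(n,B,.16,.22,0,.012,[.509,-.018,.2]))
    e=cv2.erode(B,k);D=cv2.morphologyEx(((h[...,1]<70)&(e>0)).astype(np.uint8),cv2.MORPH_OPEN,np.ones((3,3),np.uint8))
    print(n,"dish",fit(n,D,.062,.12,.012,.028,[.509,-.018,.2]))
E
python3 - <<'E'
from h import *
fitboth("side",np.load("side3.npz")["p"])
E
```

```text
side board (array([ 0.5094, -0.0223]), np.float64(11.6), np.float64(201.9), 4011)
side dish (array([ 0.5079, -0.0195]), np.float64(11.77), np.float64(44.8), 1002)
```

Emit:
move_arm:
  motion:
    - [0, -0.05, 0.06, 1, 0, 0, 0]
    - [0, 0, 0, 1, 0, 0, 0]
    - [0, 0, 0, 0, 0, 0, 0]

```text
time: 16.1
tool_pos: [0.6053, -0.3121, 0.0848]
tool_rot: [-3.139, -0.003, 1.781]
contact_force: [0.6, -0.1, 0.1]
opening: 0.092
```

Dish is within about 3 mm and 0.2° of the board's centre and axes, so I'll go on to the jar.

Emit:
move_arm:
  motion:
    - [0, 0, 0, 1, 0, 0, 0]
    - [0, 0, 0, 1, 0, 0, 0]
    - [0, 0, 0, 1, 0, 0, 0]
    - [0, 0, 0, 0.7, 0, 0, 0]
    - [0, 0, 0, 0, 0, 0, 0]
    - [110, 0, 0, 0, 0, 0, 0]
    - [140, 0, 0, 0, 0, 0, 0]
    - [140, 0, 0, 0, 0, 0, 0]
    - [140, 0, 0, 0, 0, 0, 0]
    - [140, 0, 0, 0, 0, 0, 0]
    - [140, 0, 0, 0, 0, 0, 0]
    - [140, 0, 0, 0, 0, 0, 0]
  newtons: 15

```text
time: 17.6
tool_pos: [0.6066, -0.3134, 0.0126]
tool_rot: [3.141, 0.001, 1.78]
contact_force: [2.1, 0.3, 0.9]
opening: 0.0496
```

Emit:
move_arm:
  motion:
    - [140, 0, 0, 0, 0, 0, 0]
    - [140, 0, 0, 0, 0, 0, 0]
    - [140, 0, 0, 0, 0, 0, 0]

```text
time: 17.98
tool_pos: [0.6066, -0.3134, 0.0126]
tool_rot: [3.141, 0.001, 1.78]
contact_force: [2.1, 0.1, 3.5]
opening: 0.0498
```

Gripped at 50 mm, the jar's width. Lift and check.

Emit:
move_arm:
  motion:
    - [140, 0, 0, -0.3, 0, 0, 0]
    - [140, 0, 0, -0.7, 0, 0, 0]
    - [140, 0, 0, -1, 0, 0, 0]
    - [140, 0, 0, -1, 0, 0, 0]
    - [140, 0, 0, -1, 0, 0, 0]
    - [140, 0, 0, 0, 0, 0, 0]
    - [140, 0, 0, 0, 0, 0, 0]

```text
time: 18.85
tool_pos: [0.6059, -0.3132, 0.0922]
tool_rot: [-3.141, -0.0, 1.78]
contact_force: [1.0, 0.4, -2.0]
opening: 0.0496
```

```bash
python3 - <<'E'
from h import *
go(.509,-.016,.09,102)
p,d=eyes.read_camera("side"); u,v=px("side",[.606,-.313,.09])[0].astype(int)
cv2.imwrite("pics/lift2.png",cv2.resize(p[v-60:v+60,u-80:u+80,::-1],(640,480)))
E
```

```text
t 18.85 pos [ 0.6059 -0.3132  0.0922] rot [-1.7997e+02 -2.0000e-02  1.0200e+02] open 0.0496 F [ 1.   0.4 -2. ]
shift units [15.54 -1.65  0.11] az -0.0007135441676666687
```

View pics/lift2.png

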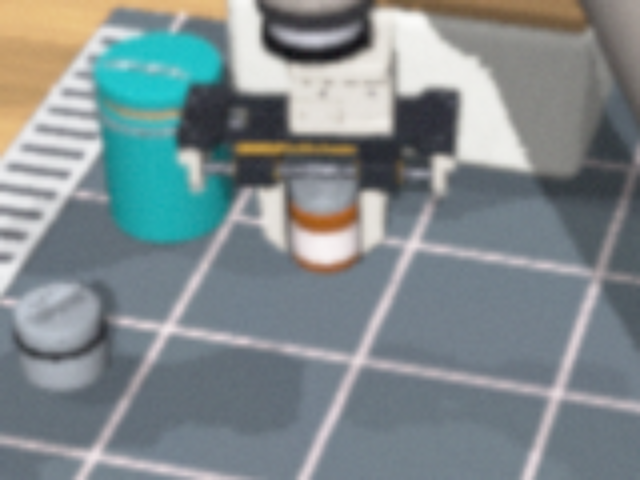

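Emit:
move_arm:
  motion:
    - [140, 0.5, -0.06, 0, 0, 0, 0]
    - [140, 0.98, -0.1, 0, 0, 0, 0]
    - [140, 0.98, -0.1, 0, 0, 0, 0]
    - [140, 0.98, -0.1, 0, 0, 0, 0]
    - [140, 0.98, -0.1, 0, 0, 0, 0]
    - [140, 0.98, -0.1, 0, 0, 0, 0]
    - [140, 0.98, -0.1, 0, 0, 0, 0]
    - [140, 0.98, -0.1, 0, 0, 0, 0]
    - [140, 0.98, -0.1, 0, 0, 0, 0]
    - [140, 0.98, -0.1, 0, 0, 0, 0]
    - [140, 0.98, -0.1, 0, 0, 0, 0]
    - [140, 0.98, -0.1, 0, 0, 0, 0]

```text
time: 20.4
tool_pos: [0.5362, -0.0963, 0.0924]
tool_rot: [3.141, 0.0, 1.78]
contact_force: [0.2, 0.6, -1.8]
opening: 0.0496
```

Emit:
move_arm:
  motion:
    - [140, 0.98, -0.1, 0, 0, 0, 0]
    - [140, 0.98, -0.1, 0, 0, 0, 0]
    - [140, 0.98, -0.1, 0, 0, 0, 0]
    - [140, 0.98, -0.1, 0, 0, 0, 0]
    - [140, 0.26, -0.07, 0.3, 0, 0, 0]
    - [140, 0, 0, 0.7, 0, 0, 0]
    - [140, 0, 0, 0.7, 0, 0, 0]
    - [140, 0, 0, 0.4, 0, 0, 0]
    - [140, 0, 0, 0, 0, 0, 0]
    - [140, 0, 0, 0, 0, 0, 0]

```text
time: 21.65
tool_pos: [0.5103, -0.0179, 0.0504]
tool_rot: [3.141, 0.0, 1.78]
contact_force: [0.1, -0.3, -1.9]
opening: 0.0496
```

```bash
python3 - <<'E'
from h import *
go(.509,-.0175,.0366,102)
p,d=eyes.read_camera("side")
cv2.imwrite("pics/b4.png",cv2.resize(p[140:260,240:370,::-1],None,fx=5,fy=5,interpolation=cv2.INTER_CUBIC))
E
```

```text
t 21.65 pos [ 0.5103 -0.0179  0.0504] rot [1.7998e+02 1.0000e-02 1.0198e+02] open 0.0496 F [ 0.1 -0.3 -1.9]
shift units [ 0.04 -0.06  0.69] az -0.0035140339173930593
```

View pics/b4.png

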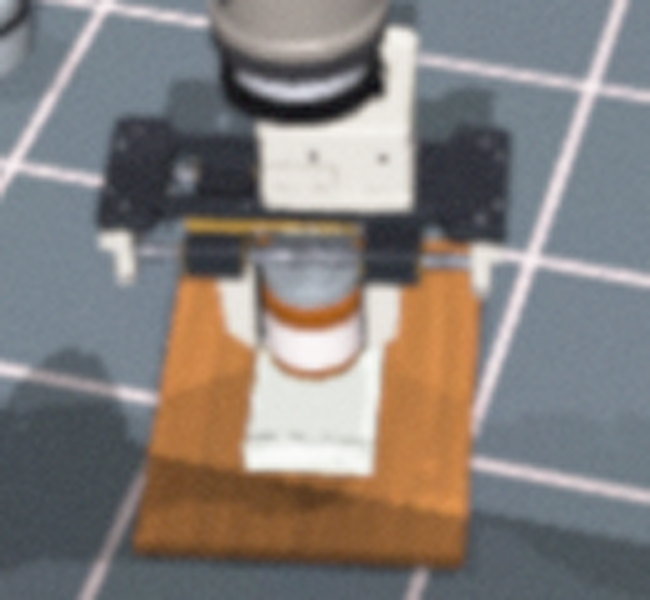

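Emit:
move_arm:
  motion:
    - [140, 0, -0.03, 0.3, 0, 0, 0]
    - [140, 0, 0, 0.2, 0, 0, 0]
    - [140, 0, 0, 0.1, 0, 0, 0]
    - [140, 0, 0, 0, 0, 0, 0]
    - [140, 0, 0, 0, 0, 0, 0]

```text
time: 22.32
tool_pos: [0.5095, -0.0178, 0.0384]
tool_rot: [3.141, 0.0, 1.78]
contact_force: [-0.3, 0.5, -2.4]
opening: 0.0498
```

Emit:
move_arm:
  motion:
    - [140, 0, 0, 0.04, 0, 0, 0]
    - [140, 0, 0, 0.02, 0, 0, 0]
    - [140, 0, 0, 0, 0, 0, 0]

```text
time: 22.7
tool_pos: [0.5094, -0.0178, 0.0371]
tool_rot: [-3.142, 0.0, 1.78]
contact_force: [-0.1, 0.0, -1.1]
opening: 0.0499
```

Emit:
move_arm:
  motion:
    - [140, 0, 0, 0.03, 0, 0, 0]
    - [140, 0, 0, 0, 0, 0, 0]

```text
time: 22.95
tool_pos: [0.5095, -0.0178, 0.0366]
tool_rot: [3.141, 0.0, 1.78]
contact_force: [0.9, 0.2, 0.3]
opening: 0.0498
```

Emit:
move_arm:
  motion:
    - [140, 0, 0, 0.02, 0, 0, 0]
    - [140, 0, 0, 0, 0, 0, 0]

```text
time: 23.2
tool_pos: [0.5095, -0.0178, 0.0366]
tool_rot: [3.141, 0.0, 1.78]
contact_force: [-2.7, -0.0, 5.6]
opening: 0.0495
```

Emit:
move_arm:
  motion:
    - [110, 0, 0, 0, 0, 0, 0]
    - [80, 0, 0, 0, 0, 0, 0]
    - [0, 0, 0, 0, 0, 0, 0]
    - [0, 0, 0, 0, 0, 0, 0]
    - [0, 0, 0, 0, 0, 0, 0]
    - [0, 0, 0, 0, 0, 0, 0]
    - [0, 0, 0, -0.5, 0, 0, 0]
    - [0, 0, 0, -1, 0, 0, 0]
    - [0, 0, 0, -1, 0, 0, 0]
    - [0, 0, 0, -1, 0, 0, 0]
    - [0, 0, 0, -1, 0, 0, 0]
    - [0, 0, 0, -1, 0, 0, 0]

```text
time: 24.7
tool_pos: [0.5095, -0.0178, 0.1475]
tool_rot: [3.141, 0.0, 1.78]
contact_force: [0.1, -0.7, -0.2]
opening: 0.092
```

Emit:
move_arm:
  motion:
    - [0, 0, 0, -1, 0, 0, 0]
    - [0, -1, 0, -1, 0, 0, 0]
    - [0, -1, 0, -1, 0, 0, 0]
    - [0, -1, 0, 0, 0, 0, 0]
    - [0, -1, 0, 0, 0, 0, 0]
    - [0, -1, 0, 0, 0, 0, 0]
    - [0, -1, 0.3, 0, 0, 0, 0]
    - [0, -1, 0.3, 0, 0, 0, 0]
    - [0, -1, -0.9, 0, 0, 0, 0]
    - [0, -1, -0.9, 0, 0, 0, 0]
    - [0, -1, -0.9, 0, 0, 0, 0]
    - [0, -1, -0.9, 0, 0, 0, 0]

```text
time: 26.2
tool_pos: [0.4957, -0.2467, 0.2052]
tool_rot: [-3.141, -0.001, 1.78]
contact_force: [0.0, 0.4, 0.1]
opening: 0.0924
```

Emit:
move_arm:
  motion:
    - [0, -1, -0.9, 0, 0, 0, 0]
    - [0, -1, -0.9, 0, 0, 0, 0]
    - [0, -1, -0.9, 0, 0, 0, 0]
    - [0, -1, -0.9, 0, 0, 0, 0]
    - [0, -1, -0.9, 0, 0, 0, 0]
    - [0, -1, -0.9, 0, 0, 0, 0]
    - [0, -1, -0.9, 0, 0, 0, 0]
    - [0, 0, 0, 0, 0, 0, 0]

```text
time: 27.2
tool_pos: [0.401, -0.4103, 0.2051]
tool_rot: [-3.141, -0.001, 1.777]
contact_force: [-0.7, 0.4, 0.6]
opening: 0.0919
```

```bash
python3 - <<'E'
from h import *
go(.5,-.2,.2,102); ims=[]
for n,c in(("side",(303,210)),("top",(318,188))):
    p,d=eyes.read_camera(n); np.savez(f"{n}5.npz",p=p,d=d);C=cloud(n,d)
    try: fitboth(n,p)
    except Exception as e: print(e)
    j=near(n,[.509,-.018,.08],25)&(C[...,2]>.078)&(C[...,2]<.095);print("lid",j.sum(),C[j].mean(0).round(4),np.ptp(C[j],axis=0).round(3))
    x,y=c;ims.append(cv2.resize(p[y-60:y+60,x-60:x+60,::-1],(400,400),interpolation=cv2.INTER_CUBIC))
fitboth("top",np.load("top0.npz")["p"]) if 0 else None
cv2.imwrite("pics/b5.png",np.hstack(ims))
E
```

```text
t 27.2 pos [ 0.401  -0.4103  0.2051] rot [-1.7995e+02 -7.0000e-02  1.0184e+02] open 0.0919 F [-0.7  0.4  0.6]
shift units [9.27 7.   0.26] az -0.02705257517358935
side board (array([ 0.509 , -0.0219]), np.float64(11.74), np.float64(1329.8), 2887)
zero-size array to reduction operation minimum which has no identity
lid 230 [ 0.5067 -0.0177  0.0832] [0.047 0.051 0.011]
top board (array([ 0.5131, -0.0186]), np.float64(12.89), np.float64(1974.0), 1995)
zero-size array to reduction operation minimum which has no identity
lid 222 [ 0.5089 -0.0188  0.0862] [0.047 0.043 0.016]
```

View pics/b5.png

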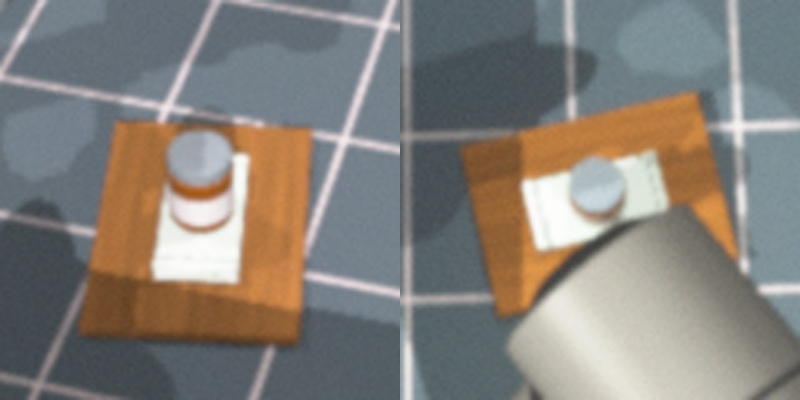

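The side view shows the jar upright on the dish (crop 200,180). The top view shows the dish with end gaps of about 54 and 58 px in the enlarged crop, parallel to the board, with the jar at (597,187) in its middle. The arm is clear, so I'll hand in.

```bash
python3 - <<'E'
from h import *
print(px("top",[.509,-.018,.02]));X=cloud("top",np.load("top5.npz")["d"]);m=near("top",[.59,.33,.11],15)&(X[...,2]>.1);print("tall",X[m].mean(0).round(3))
print(robot.hand_in())
E
```

```text
[[316.63840366 188.03369891]]
tall [0.586 0.328 0.128]
the job is handed in; nothing more can be done
None
```

The white oblong dish is lying in the middle of the board and the short amber jar is standing upright in the middle of the dish. I set each one down until I felt light contact (about 5–6 N), then released it. The job was handed in at about 27 s, with the arm well clear.

- **Dish:** before the jar went on, the side-camera fit put it within about 3 mm of the board's centre and 0.2° of parallel. In the last top view the gaps at its two ends were nearly equal, but the arm hid part of the board there.
- **Jar:** its lid reads about (0.507–0.509, −0.018) at z ≈ 0.083–0.086, where 0.086 is what upright on the dish should give.
- **Tall jar:** I never went near it, and it still stands at (0.59, 0.33).
- **Checks that disagreed:** the two cameras differed by a few millimetres on the board's centre along its length. After the jar was placed, the automatic outline fit of board and dish failed because the jar and arm covered parts of them, so I judged the final centring by eye from the pictures and from the lid position.

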